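Feel out the unbolted key locker

ROBOT

A 7-joint arm with a two-finger parallel gripper is mounted at the origin on the work surface. World frame = base frame: x ahead of the robot, y to its left, z up, the work surface at z = 0. Lengths are in mm, angles in rad, forces in N, time in s.
With the tool pointing down it reaches from about 350 to 900 mm from the base axis. Payload 19.9 kg.
Tool frame: the origin (TCP) lies on the mounting face of the last link; the fingertips stand env.tips_ahead ahead of it and the grasp point (between the pads) lies 180 mm ahead of it (env.tips_ahead is the distance from the TCP to the fingertips, in mm); z points along the fingers, y is the line along which they close (so a half turn about z gives the same grasp; the last joint's range is limited). The gripper opens to 94 mm and grips with 3 to 60 N. Pads are 16 mm wide; open, the fingers measure 119 mm over their backs; the gripper's body (75 mm by 177 mm) begins 78 mm behind the grasp point.
Start: joints at [1.236, 0.417, -0.01, 1.614, 0.005, 1.111, -0.053], TCP at [180.402, -598.393, 404.625] pointing down, gripper open.
Joint ranges: [-2.81, 2.81], [-0.39, 2.02], [-1.27, 1.25], [0.06, 2.57], [-1.19, 4.33], [0.19, 2], [-2.82, 2.82]. Speed limits (rad/s): [1.89, 1.89, 2.39, 2.39, 3.01, 3.01, 3.01].

INTERFACE

Orientations are given as a unit quaternion [w, x, y, z].
In Python, from rig import env gives the robot as it stands.
- The arm moves only by the shell command python3 -m pendant 'ROWS' [FORCE]. ROWS is JSON, a list of rows, each an object of numbers: "x", "y", "z": the shift along the tool's x, y, z in mm; "ax", "ay", "az": the turn, a rotation vector about the tool's x, y, z in degrees; "gripper": the closure in counts, from 0 (fully open) to 255 (shut). In form: [{"x": .., "y": .., "z": .., "ax": .., "ay": .., "az": .., "gripper": ..}, ...]. A call has exactly 8 rows; each row is the pose to reach, as a shift and turn from the pose commanded when the call began, along the tool's axes at that moment; what a row does not reach only later rows make up. A row lasts 1/10 s, in which the tool goes at most 50 mm and 8.59 degrees, less where a joint would pass 70% of its speed; a pose out of reach is approached as far as the arm can. A call with a gripper value outside its range is refused whole. The fingers move at their own pace and stop on an object; FORCE is the grip in N (left out, the last holds). Time passes only in rows, so rows that repeat a pose let the fingers close, or fill a call up. It gives the time, the measured TCP pose, the force, the opening and the grip force at its end, in the units of the state.
- env.sense(): the state, without advancing time (a new reading comes with each control period).
- env.read_camera(name): name is "scene" or "top" or "wrist"; returns a dict with "color" (384x512x3 uint8, red, green, blue), "fovy" (degrees; the focal length in pixels is half the picture's height over the tangent of half this angle, whatever the lens; pixels are square), "cx", "cy" (the principal point, pixels), "k1" (the pictures are not rectified: a ray, as slopes to the right and down, at radius r is drawn at 1 + k1 r^2 times it, then the intrinsics apply), "xyz" and "orientation" of the camera in the world; the wrist camera has in their place "hand_eye" (4x4, takes a point from camera to tool coordinates, whose origin is the TCP and whose axes are the flange's). Camera axes: x right, y up, looking along -z (the intrinsics and any distortion apply to the point x, -y, -z); pixel columns grow to the right and rows downward; lengths in mm; the calibration is good to about 2 mm. A picture is of the moment at which its call begins: read the wrist's pose just before it. There is no depth.
- env.close_job(): hands the job in; it is judged then, once.
The state is a dict: "time": time; "q": joint angles; "joint_velocities": joint speeds; "joint_efforts": joint torques, N m; "position": TCP position; "tcp_rot": TCP orientation; "wrist_force": force on the tool from outside, world axes, zero at the start; "wrist_torque": the same for the moment, N m; "width": opening from 0.0 (shut) to 1.0 (fully open); "grasp_force": force on a finger pad.
Only numpy, scipy, OpenCV 4.12 (cv2) and the standard library are available. Lean on these libraries where they do the work, as an engineer would, in place of code of your own. Each camera call takes 0.05 s, during which the arm holds its last target. There are 200 camera calls.

TASK

Just one of the three doors in the low key-locker bank is unbolted. Holding the loose thin feeler gauge by its wooden handle, gently feel into the gaps beside the doors, backing off wherever a hidden bolt jams the blade, until you find the gap that takes it, and slide it in there until the tell-tale is pushed right out at the back. Then draw the blade out and stand the gauge back down in its own empty bay of the rack (the one with a single rib), leaving the thick gauge and the other things on the shelf where they are.

Things in the scene. Friction and masses are not known exactly. Their poses are not given: they have to be found in the camera images.
- gauge: thin feeler gauge, loose, standing upright: dark wooden handle block 50 (x) x 24 (y) x 52 (z) mm with one steel rib 5 x 20 x 4 mm across its top, to be gripped across its 24 mm; origin under the middle of the handle; x points along the blade, z up; 0.18 to 0.33 kg with the blade
- gauge_blade: the thin gauge's steel blade, fixed to the handle: 75 mm long, 4 mm thick (y), 26 mm high, from x = 25 to x = 100 mm and z = 14 to 40 mm in the gauge's frame, on edge; same origin and axes as the gauge; the pressure on it must stay gentle (30 N bends it)
- gauge_tip (a point): middle of the end of the thin blade: x = 100, y = 0, z = 27 mm in the gauge's frame
- bank: fixed low steel key-locker bank, 70 (x) x 190 (y) x 64 mm high, three doors in front; origin at shelf level under the middle of its front face; x points into the bank, z up. Upright gaps run front to back at y = -65, 0, 65 mm. Just one is clear; which cannot be seen. Brass knobs stand 10 mm proud of the front at y = -83, -32.5, 32.5 mm, 40 mm up
- gap0 (a point): mouth of the y = -65 mm gap: on the bank's front plane at shelf level, midway between its walls; x runs into the gap. The gap is 9 mm wide, its mouth bevelled over the first 7 mm from about 17 mm wide; open at the shelf, roofed from 52 mm up beyond its first 12 mm. If bolted, a rigid hidden bolt blocks it from wall to wall 22 mm inside; if clear, nothing stands before the tell-tale at 40 mm
- gap1 (a point): mouth of the middle gap: on the bank's front plane at shelf level, midway between its walls; x runs into the gap. The gap is 9 mm wide, its mouth bevelled over the first 7 mm from about 17 mm wide; open at the shelf, roofed from 52 mm up beyond its first 12 mm. If bolted, a rigid hidden bolt blocks it from wall to wall 22 mm inside; if clear, nothing stands before the tell-tale at 40 mm
- gap2 (a point): mouth of the y = +65 mm gap: on the bank's front plane at shelf level, midway between its walls; x runs into the gap. The gap is 9 mm wide, its mouth bevelled over the first 7 mm from about 17 mm wide; open at the shelf, roofed from 52 mm up beyond its first 12 mm. If bolted, a rigid hidden bolt blocks it from wall to wall 22 mm inside; if clear, nothing stands before the tell-tale at 40 mm
- tab0 (a joint): tell-tale of the y = -65 mm gap: aluminium tab 30 x 6.5 x 28 mm sliding in the rear of the gap, 17 to 45 mm above the shelf. 0 = flush with the bank's back, near end 40 mm inside the mouth; 0.018 = pushed fully out (stop), m. About 1.5 N of friction, slight damping; stays where left
- tab1 (a joint): tell-tale of the middle gap: aluminium tab 30 x 6.5 x 28 mm sliding in the rear of the gap, 17 to 45 mm above the shelf. 0 = flush with the bank's back, near end 40 mm inside the mouth; 0.018 = pushed fully out (stop), m. About 1.5 N of friction, slight damping; stays where left
- tab2 (a joint): tell-tale of the y = +65 mm gap: aluminium tab 30 x 6.5 x 28 mm sliding in the rear of the gap, 17 to 45 mm above the shelf. 0 = flush with the bank's back, near end 40 mm inside the mouth; 0.018 = pushed fully out (stop), m. About 1.5 N of friction, slight damping; stays where left
- bay1: fixed aluminium bay of the thin gauge, empty, told by one raised rib on its label plate: an open-topped trough 56 (x) x 30 (y) mm inside, 5 mm walls rising 9 mm over its floor; origin under its middle, its floor 4 mm above the origin; the label plate runs from x = -33 to -53 mm; it stands 4 mm over the shelf on a wooden base plate 110 x 160 mm; the gauge may point along +x or -x of the bay
- bay2: fixed bay of the thick gauge, the same but with two ribs, 75 mm to one side of bay1 (either side), occupied
- gauge2: thick feeler gauge standing in bay2, like the thin one but its blade is 10 mm thick and two ribs cross its handle; leave it
- insulator: aqua glass insulator, 76 mm wide, 94 mm high, standing; origin under its middle; leave it
- ashtray: zinc pocket ashtray, open, 74 mm wide, 16 mm high; origin under its middle; leave it
- whistle: chrome whistle, about 45 mm long, 20 mm high; leave it
- hookkey: brass cabin hook-eye key lying flat, about 100 mm long, 8 mm high; leave it
Things that resemble listed ones, but are neither listed nor needed, are in the scene too. Leave any pink or purple look-alike of the bank alone.

How it is judged (in metres and radians):
On the way:
1. the thin blade is home in the gap that takes it, with that gap's tell-tale pushed more than 10 mm out (((x of gauge_tip in the frame of bank between 0.046 and 0.07 m and y of gauge_tip in the frame of bank between -0.071 and -0.059 m and z of gauge_tip in the frame of bank below 0.052 m and value of joint tab0 above 0.01 m) or (x of gauge_tip in the frame of bank between 0.046 and 0.07 m and y of gauge_tip in the frame of bank between -0.006 and 0.006 m and z of gauge_tip in the frame of bank below 0.052 m and value of joint tab1 above 0.01 m) or (x of gauge_tip in the frame of bank between 0.046 and 0.07 m and y of gauge_tip in the frame of bank between 0.059 and 0.071 m and z of gauge_tip in the frame of bank below 0.052 m and value of joint tab2 above 0.01 m))), for 0.1 s.
At the end, for the whole second after the job is handed in: A tell-tale is over 10 mm out; the thin gauge stands at rest on its own bay's floor (6 mm sideways, 4 mm height, 0.15 rad in line either way round, tilt under 0.1 rad); the thick gauge and other things are within 25 mm of their starts (value of joint any of tab0, tab1, tab2 above 0.01 m and x of gauge in the frame of bay1 between -0.006 and 0.006 m and y of gauge in the frame of bay1 between -0.006 and 0.006 m and z of gauge in the frame of bay1 between 0 and 0.008 m and angle between the x axis of gauge and the x axis of bay1, either way round below 0.15 rad and angle between gauge's own z axis and vertical below 0.1 rad and linear speed of gauge below 0.02 m/s and angular speed of gauge below 0.2 rad/s and distance of each of insulator, ashtray, whistle, hookkey, gauge2 from where it was at the start of the episode below 0.025 m); the robot touches nothing.
It fails at once if the thin blade is pressed harder than 30 N (contact force between gauge_blade and anything else above 30 N).
It fails at once if a bystander or the thick gauge is pushed more than 25 mm away (distance of any of insulator, ashtray, whistle, hookkey, gauge2 from where it was at the start of the episode above 0.025 m).
It fails at once if the glass insulator is tipped over (angle between insulator's own z axis and vertical above 0.5 rad).
It also fails if it takes over 61 s, if anything falls off the work surface, if the arm or the gripper's body presses on something with over 40 N, if the wrist force passes 120 N, or if a joint passes its speed limit or range.

## Working session

There is one attempt and no reset: what is moved stays moved. The work goes in short steps, Python scripts to look and compute and a shell command to move; the robot and the scene stay as the last step left them, time stands still between calls to the robot, and variables do not carry over. Pictures are saved under pics/ and viewed, at most 10 in all, crops included, and the job is handed in when it is done.

```bash
ls; mkdir -p pics; cat > h.py <<'E'
import numpy as np, cv2
from rig import env
from scipy.spatial.transform import Rotation as R
def rot(q): return R.from_quat([q[1],q[2],q[3],q[0]]).as_matrix()
def cam(name):
    s=env.sense(); c=env.read_camera(name)
    if 'hand_eye' in c:
        T=np.eye(4);T[:3,:3]=rot(s['tcp_rot']);T[:3,3]=s['position'];c['T']=T@np.array(c['hand_eye'])
    else:
        T=np.eye(4);T[:3,:3]=rot(c['orientation']);T[:3,3]=c['xyz'];c['T']=T
    c['f']=192/np.tan(np.radians(c['fovy'])/2); return c
def save(c,n): 
    cv2.imwrite('pics/'+n+'.png',c['color'][:,:,::-1])
    np.save('pics/'+n+'.npy',{k:v for k,v in c.items()},allow_pickle=True)
def load(n): return np.load('pics/'+n+'.npy',allow_pickle=True).item()
def KD(c): return np.array([[c['f'],0,c['cx']],[0,c['f'],c['cy']],[0,0,1.]]),np.array([c['k1'],0,0,0,0.])
def proj(c,P):
    P=np.atleast_2d(P).astype(float); p=(P-c['T'][:3,3])@c['T'][:3,:3]; p=p*[1,-1,-1]
    K,D=KD(c); a=p[:,:2]/p[:,2:]; r2=(a**2).sum(1,keepdims=True); a=a*(1+c['k1']*r2)
    return a*c['f']+[c['cx'],c['cy']]
def unp(c,uv,z):
    K,D=KD(c); a=cv2.undistortPointsIter(np.array(uv,float).reshape(-1,1,2),K,D,None,None,(3,100,1e-10)).reshape(-1,2)
    d=np.c_[a[:,0],-a[:,1],-np.ones(len(a))]@c['T'][:3,:3].T; o=c['T'][:3,3]
    return o+d*((z-o[2])/d[:,2])[:,None]
E
python3 - <<'E'
from h import *
a=cam('top');save(a,'top0');b=cam('scene');save(b,'scene0')
for c in(a,b):print({k:v for k,v in c.items() if k!='color'})
s=env.sense();print(s,env.tips_ahead)
w=cam('wrist');save(w,'w0');print(w['hand_eye'],w['fovy'],w['k1'])
cv2.imwrite('pics/top0b.png',cv2.resize(a['color'][:,:,::-1],(800,600),interpolation=cv2.INTER_CUBIC))
E
```

```text
pics
{'fovy': 42.2408044016092, 'cx': 253.90298615138983, 'cy': 191.03462642897588, 'k1': 0.04598958978967062, 'xyz': array([ 244.44121426,    8.19161287, 1277.16065458]), 'orientation': array([ 0.70715515,  0.04991015, -0.04974027, -0.70353854]), 'T': array([[ 5.11885173e-03,  9.90056714e-01, -1.40575604e-01,
         2.44441214e+02],
       [-9.99986891e-01,  5.08499473e-03, -6.00043364e-04,
         8.19161287e+00],
       [ 1.20749242e-04,  1.40576832e-01,  9.90069765e-01,
         1.27716065e+03],
       [ 0.00000000e+00,  0.00000000e+00,  0.00000000e+00,
         1.00000000e+00]]), 'f': np.float64(497.05257309025774)}
{'fovy': 57.38171324544601, 'cx': 255.17888773336662, 'cy': 190.86239707762326, 'k1': -0.052822760106507265, 'xyz': array([1009.96594492,  446.82303311,  510.2156219 ]), 'orientation': array([0.39989304, 0.20660339, 0.4339553 , 0.78043795]), 'T': array([[-5.94801199e-01, -4.44870132e-01,  6.69553657e-01,
         1.00996594e+03],
       [ 8.03496675e-01, -3.03536708e-01,  5.12111862e-01,
         4.46823033e+02],
       [-2.45891587e-02,  8.42588887e-01,  5.379956
[... 504 characters left out ...]
     -4.89960238e-02,  1.64121750e-02, -5.26240308e-05]), 'position': array([ 180.385603  , -598.28071689,  404.10927066]), 'tcp_rot': array([-5.32212640e-04,  9.89297754e-01,  1.45909758e-01, -1.15777724e-04]), 'wrist_force': array([ 0.70777578,  0.23608082, -0.12259335]), 'wrist_torque': array([-0.04672907,  0.00311385, -0.00088708]), 'grasp_force': 0.0, 'width': 0.9975850224623789} 199.2
[[ 1.61527583e-03  9.73583896e-01  2.28323866e-01  6.51821575e+01]
 [ 9.99998481e-01 -1.72207063e-03  2.68508283e-04 -6.38611506e-01]
 [ 6.54605164e-04  2.28323086e-01 -9.73585199e-01  1.96212833e+01]
 [ 0.00000000e+00  0.00000000e+00  0.00000000e+00  1.00000000e+00]] 68.0174470263241 -0.05320018523762328
```

View pics/top0b.png

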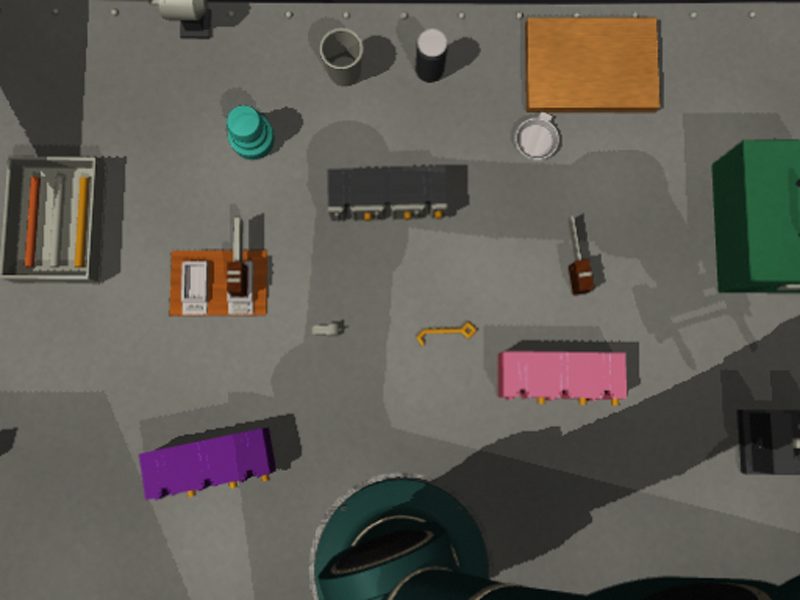

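View pics/scene0.png

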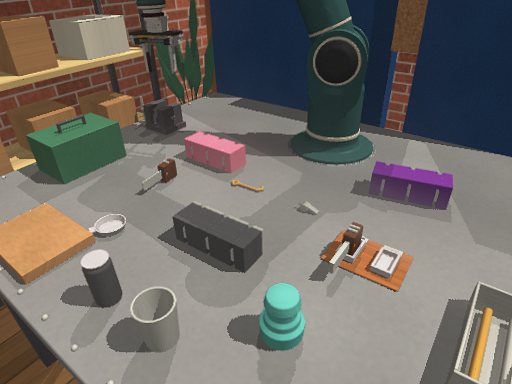

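The top view (800x600) shows the thin gauge at about (580,275) with its blade up (+x), and the dark bank at (388,192) with its knobs facing the robot. The empty bay1 is at (195,283), with the thick gauge beside it at (237,280). In the scene view the bank is at (217,235) and the rack at (365,258).

```bash
python3 - <<'E'
from h import *
c=load('top0')
def g(n,uv,z): print(n,unp(c,np.array(uv)*.64,z).round(1).tolist())
g('gauge top',[(583,267)],52); g('blade tip',[(575,217)],40)
g('bank front',[(329,208),(446,208)],64); g('bank back',[(328,170),(447,167)],64)
g('bay1',[(195,280)],13); g('rack corners',[(170,251),(267,251),(168,316),(266,316)],4)
g('gauge2',[(236,270)],60)
g('insul,ash,whi,key',[(250,140),(538,138),(328,328),(450,333)],10)
s=env.sense();print(rot(s['tcp_rot']).round(3))
E
```

```text
gauge top [[470.8, -288.5, 52.0]]
blade tip [[555.6, -280.7, 40.0]]
bank front [[562.6, 118.2, 64.0], [563.6, -69.3, 64.0]]
bank back [[625.5, 120.8, 64.0], [631.5, -71.1, 64.0]]
bay1 [[452.9, 340.8, 13.0]]
rack corners [[503.1, 386.5, 4.0], [504.1, 225.7, 4.0], [394.2, 384.8, 4.0], [395.0, 224.3, 4.0]]
gauge2 [[461.6, 264.4, 60.0]]
insul,ash,whi,key [[693.8, 258.4, 10.0], [699.8, -228.6, 10.0], [375.0, 121.3, 10.0], [367.7, -78.6, 10.0]]
[[ 0.957  0.289 -0.   ]
 [ 0.289 -0.957  0.001]
 [-0.    -0.001 -1.   ]]
```

```bash
python3 -m pendant '[{"x":46,"y":-27,"z":10,"az":2},{"x":92,"y":-54,"z":20,"az":4},{"x":138,"y":-81,"z":30,"az":6},{"x":184,"y":-108,"z":40,"az":8},{"x":230,"y":-135,"z":50,"az":10},{"x":276,"y":-162,"z":60,"az":12},{"x":322,"y":-189,"z":70,"az":12},{"x":360,"y":-211,"z":84,"az":12}]' && python3 -m pendant '[{},{},{},{},{},{},{},{}]'
python3 - <<'E'
from h import *
s=env.sense();print(s['time'],s['position'],rot(s['tcp_rot']).round(3).tolist())
w=cam('wrist');save(w,'w1');cv2.imwrite('pics/w1b.png',cv2.resize(w['color'][:,:,::-1],(800,600),interpolation=cv2.INTER_CUBIC))
E
```

```text
0.15 [ 180.36797237 -598.30231216  404.18868111] [[0.957, 0.289, -0.0], [0.289, -0.957, 0.001], [-0.0, -0.001, -1.0]]invalid input at $[0]: expected keys x, y, z, ax, ay, az, gripper
```

View pics/w1b.png

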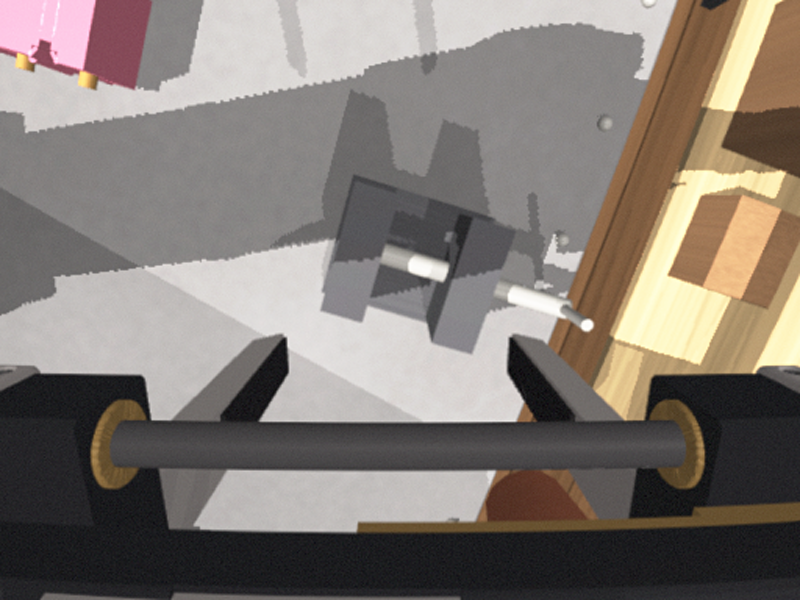

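The arm didn't move, because every row needs all seven keys. The picture shows the grey vise under the start pose, and that the wrist camera sees ahead of the fingers.

```bash
python3 -m pendant '[{"x":44,"y":-27,"z":0,"ax":0,"ay":0,"az":2,"gripper":0},{"x":88,"y":-54,"z":10,"ax":0,"ay":0,"az":4,"gripper":0},{"x":132,"y":-81,"z":20,"ax":0,"ay":0,"az":6,"gripper":0},{"x":176,"y":-108,"z":30,"ax":0,"ay":0,"az":8,"gripper":0},{"x":220,"y":-135,"z":40,"ax":0,"ay":0,"az":10,"gripper":0},{"x":264,"y":-162,"z":50,"ax":0,"ay":0,"az":12,"gripper":0},{"x":308,"y":-195,"z":65,"ax":0,"ay":0,"az":12,"gripper":0},{"x":346,"y":-217,"z":84,"ax":0,"ay":0,"az":12,"gripper":0}]'
python3 - <<'E'
from h import *
s=env.sense();print(s['time'],s['position'],s['joint_velocities'].round(3),rot(s['tcp_rot']).round(3).tolist())
E
```

```text
time: 1.0
position: [438.3, -302.3, 327.5]
tcp_rot: [0.0, 0.999, 0.042, 0.0]
wrist_force: [1.1, -1.8, -0.3]
width: 1.004
grasp_force: 0.0
1.0 [ 438.2874339  -302.30789207  327.51164929] [-0.721  0.32  -0.191  0.046  0.146 -0.349 -0.989] [[0.997, 0.083, 0.001], [0.083, -0.997, -0.001], [0.001, 0.001, -1.0]]
```

```bash
python3 - <<'E'
from h import *
for i in range(8): env.read_camera('top')
s=env.sense();print(s['time'],s['position'],s['joint_velocities'].round(3),rot(s['tcp_rot']).round(3).tolist())
w=cam('wrist');save(w,'w2');cv2.imwrite('pics/w2b.png',cv2.resize(w['color'][:,:,::-1],(800,600),interpolation=cv2.INTER_CUBIC))
E
```

```text
1.4 [ 436.60612082 -305.21495542  327.67910245] [ 0.    -0.001 -0.003 -0.    -0.001 -0.001 -0.001] [[0.997, 0.081, 0.0], [0.081, -0.997, -0.001], [0.0, 0.001, -1.0]]
```

View pics/w2b.png

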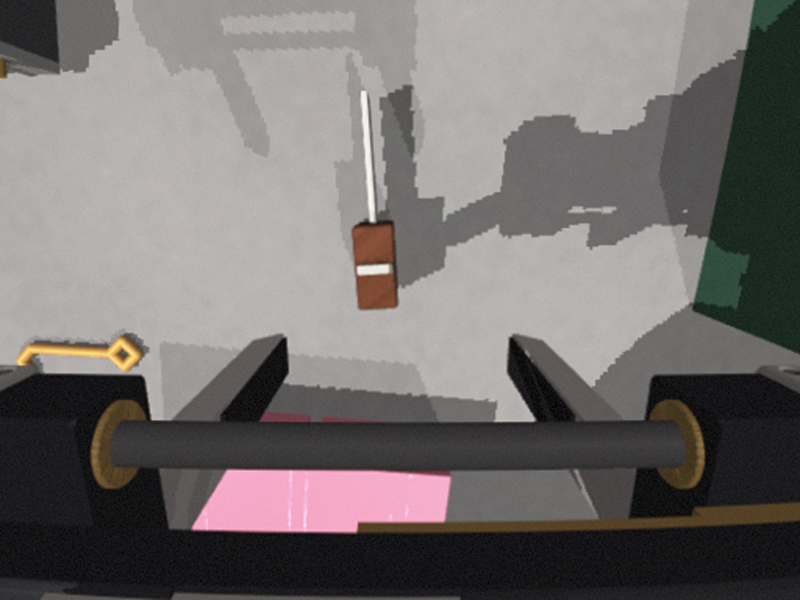

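The wrist view (800x600) shows the gauge with its rib at (374,269), handle-top corners near (353,226), (391,221), (397,307) and (360,310), and blade tip at (363,92).

```bash
cat >> h.py <<'E'
def quadfit(c,mask,model,p0,zs):
    pass
E
python3 - <<'E'
from h import *
c=load('w2'); S=.64
im=c['color'].astype(int); 
# dark wood segmentation
m=((im[:,:,0]-im[:,:,2]>35)&(im[:,:,0]<190)).astype(np.uint8); m[:130]=0;m[205:]=0;m[:,:215]=0;m[:,265:]=0
print(m.sum(),cv2.minAreaRect(cv2.findNonZero(m)))
print('rib',unp(c,[(374*S,269*S)],56).round(1)); 
print('corners52',unp(c,np.array([(353,226),(391,221),(397,307),(360,310)])*S,52).round(1).tolist())
print('corners mean',unp(c,np.array([(353,226),(391,221),(397,307),(360,310)])*S,52).mean(0).round(1))
# white blade centreline
b=(im.min(2)>205).astype(np.uint8); b[:55]=0;b[140:]=0;b[:,:225]=0;b[:,245:]=0
pts=[]
for r in range(62,138,4):
    x=np.nonzero(b[r])[0]
    if len(x): pts.append((x.mean(),r))
P=unp(c,pts,40); print(P[:, :2].round(1).tolist())
k=np.polyfit(P[:,0],P[:,1],1);print('blade yaw deg',np.degrees(np.arctan(k[0])),'y at 470',np.polyval(k,470))
E
```

```text
1195 ((239.4241485595703, 170.2860107421875), (53.645328521728516, 26.136505126953125), 86.42366790771484)
rib [[ 459.6 -289.6   56. ]]
corners52 [[482.7, -275.7, 52.0], [487.3, -297.1, 52.0], [437.4, -304.7, 52.0], [433.7, -282.9, 52.0]]
corners mean [ 460.3 -290.1   52. ]
[[554.8, -275.8], [551.4, -276.0], [548.1, -276.7], [544.7, -276.9], [541.3, -277.6], [538.0, -278.3], [534.6, -278.5], [531.1, -278.8], [527.7, -279.9], [524.3, -280.2], [520.8, -280.4], [517.3, -281.1], [513.8, -281.8], [510.3, -282.1], [506.8, -282.3], [503.3, -283.5], [499.7, -283.7], [496.1, -284.0], [492.4, -284.2]]
blade yaw deg 8.124240660669932 y at 470 -287.81623005065273
```

```bash
python3 -m pendant '[{"x":12,"y":-7,"z":10,"ax":0,"ay":0,"az":-2,"gripper":0},{"x":24.5,"y":-13.7,"z":30,"ax":0,"ay":0,"az":-3.5,"gripper":0},{"x":24.5,"y":-13.7,"z":60,"ax":0,"ay":0,"az":-3.5,"gripper":0},{"x":24.5,"y":-13.7,"z":90,"ax":0,"ay":0,"az":-3.5,"gripper":0},{"x":24.5,"y":-13.7,"z":108,"ax":0,"ay":0,"az":-3.5,"gripper":0},{"x":24.5,"y":-13.7,"z":114,"ax":0,"ay":0,"az":-3.5,"gripper":0},{"x":24.5,"y":-13.7,"z":114,"ax":0,"ay":0,"az":-3.5,"gripper":0},{"x":24.5,"y":-13.7,"z":114,"ax":0,"ay":0,"az":-3.5,"gripper":60}]' 35
python3 -m pendant '[{"x":0,"y":0,"z":0,"ax":0,"ay":0,"az":0,"gripper":120},{"x":0,"y":0,"z":0,"ax":0,"ay":0,"az":0,"gripper":150},{"x":0,"y":0,"z":0,"ax":0,"ay":0,"az":0,"gripper":180},{"x":0,"y":0,"z":0,"ax":0,"ay":0,"az":0,"gripper":220},{"x":0,"y":0,"z":0,"ax":0,"ay":0,"az":0,"gripper":255},{"x":0,"y":0,"z":0,"ax":0,"ay":0,"az":0,"gripper":255},{"x":0,"y":0,"z":0,"ax":0,"ay":0,"az":0,"gripper":255},{"x":0,"y":0,"z":0,"ax":0,"ay":0,"az":0,"gripper":255}]'
python3 - <<'E'
from h import *
s=env.sense();print(s['time'],s['position'],rot(s['tcp_rot']).round(3).tolist(),s['width'],s['grasp_force'])
E
```

```text
time: 2.25
position: [461.0, -288.5, 214.0]
tcp_rot: [0.0, 0.997, 0.072, 0.0]
wrist_force: [-0.1, -0.6, -0.5]
width: 0.949
grasp_force: 0.0
time: 3.05
position: [460.6, -288.5, 213.3]
tcp_rot: [0.0, 0.997, 0.072, -0.0]
wrist_force: [0.3, -1.4, -0.1]
width: 0.275
grasp_force: 0.4
3.05 [ 460.56300262 -288.4870785   213.33655013] [[0.99, 0.144, -0.0], [0.144, -0.99, -0.0], [-0.0, 0.0, -1.0]] 0.2753081687559581 0.4150901176035404
```

```bash
python3 -m pendant '[{"x":0,"y":0,"z":0,"ax":0,"ay":0,"az":0,"gripper":255},{"x":0,"y":0,"z":-15,"ax":0,"ay":0,"az":0,"gripper":255},{"x":0,"y":0,"z":-50,"ax":0,"ay":0,"az":0,"gripper":255},{"x":4,"y":-25,"z":-90,"ax":0,"ay":0,"az":1,"gripper":255},{"x":10,"y":-70,"z":-100,"ax":0,"ay":0,"az":2,"gripper":255},{"x":17,"y":-115,"z":-100,"ax":0,"ay":0,"az":4,"gripper":255},{"x":24,"y":-160,"z":-100,"ax":0,"ay":0,"az":5,"gripper":255},{"x":32,"y":-200,"z":-100,"ax":0,"ay":0,"az":7,"gripper":255}]'
python3 -m pendant '[{"x":7,"y":-38,"z":0,"ax":0,"ay":0,"az":1.3,"gripper":255},{"x":10,"y":-70,"z":0,"ax":0,"ay":0,"az":1.3,"gripper":255},{"x":10,"y":-70,"z":0,"ax":0,"ay":0,"az":1.3,"gripper":255},{"x":10,"y":-70,"z":0,"ax":0,"ay":0,"az":1.3,"gripper":255},{"x":10,"y":-70,"z":0,"ax":0,"ay":0,"az":1.3,"gripper":255},{"x":10,"y":-70,"z":0,"ax":0,"ay":0,"az":1.3,"gripper":255},{"x":10,"y":-70,"z":0,"ax":0,"ay":0,"az":1.3,"gripper":255},{"x":10,"y":-70,"z":0,"ax":0,"ay":0,"az":1.3,"gripper":255}]'
python3 - <<'E'
from h import *
s=env.sense();print(s['time'],s['position'],rot(s['tcp_rot']).round(3).tolist(),s['width'],s['grasp_force'])
w=cam('wrist');save(w,'w3');cv2.imwrite('pics/w3b.png',cv2.resize(w['color'][:,:,::-1],(800,600),interpolation=cv2.INTER_CUBIC))
E
```

```text
time: 3.85
position: [462.8, -83.8, 314.5]
tcp_rot: [0.0, 1.0, 0.011, 0.0]
wrist_force: [1.0, 0.0, -2.8]
width: 0.251
grasp_force: 35.0
time: 4.65
position: [471.8, -16.2, 313.4]
tcp_rot: [-0.0, 1.0, -0.001, -0.0]
wrist_force: [0.1, -0.3, -2.3]
width: 0.251
grasp_force: 35.0
4.65 [471.84136082 -16.17051131 313.36335895] [[1.0, -0.001, -0.0], [-0.001, -1.0, 0.0], [-0.0, -0.0, -1.0]] 0.2512710594354685 34.993234276771545
```

View pics/w3b.png

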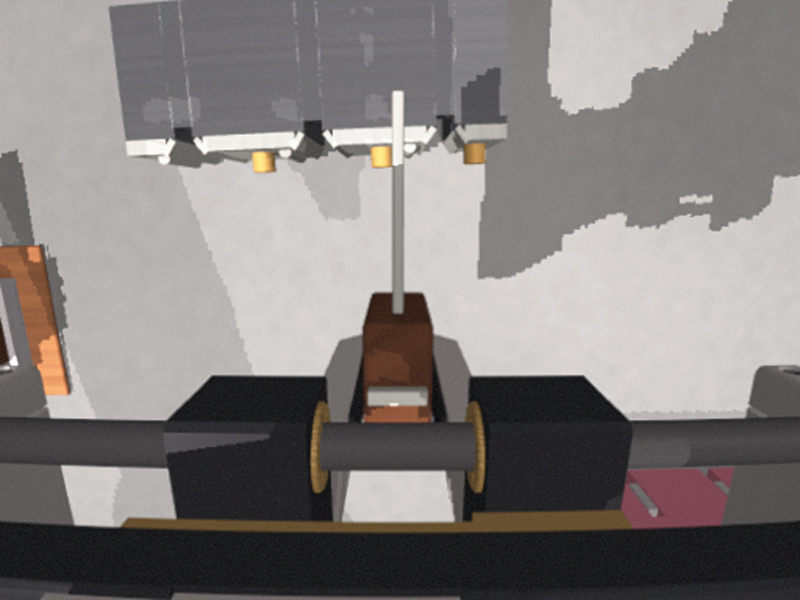

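The picture shows the bank and the held gauge. The blade runs from (398,312) to its tip at (398,92). The gaps are near columns 446, 313 and 183 at rows of about 125 to 133, and the knobs are at (475,153), (381,157) and (263,161).

```bash
python3 - <<'E'
from h import *
c=load('w3');im=c['color']
cr=im[60:110,70:335,::-1]; cv2.imwrite('pics/w3c.png',cv2.resize(cr,(795,150),interpolation=cv2.INTER_NEAREST))
def g(n,uv,z): print(n,unp(c,np.array(uv)*.64,z).round(1).tolist())
g('top front edge',[(127,141),(507,123)],64); g('gaps top',[(183,133),(313,128),(446,123)],64)
g('knobs end',[(263,161),(381,157),(475,153)],40); g('tip top, root',[(398,92),(398,312)],140)
g('top edges L',[(109,7),(127,141)],64)
E
```

```text
top front edge [[565.0, 120.1, 64.0], [572.2, -69.6, 64.0]]
gaps top [[568.2, 90.8, 64.0], [569.7, 25.7, 64.0], [571.9, -39.6, 64.0]]
knobs end [[556.0, 58.3, 40.0], [557.8, -6.8, 40.0], [560.0, -58.3, 40.0]]
tip top, root [[569.9, -16.0, 140.0], [496.4, -16.0, 140.0]]
top edges L [[627.6, 122.9, 64.0], [565.0, 120.1, 64.0]]
```

View pics/w3c.png

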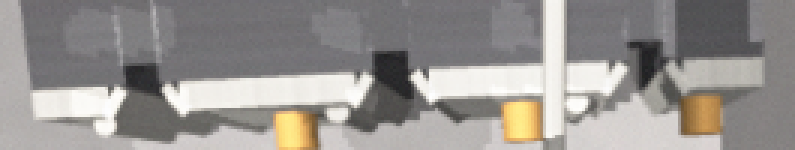

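```bash
python3 - <<'E'
from h import *
from scipy.optimize import least_squares
c=load('w3')
B=[(12,65,64),(12,0,64),(12,-65,64),(0,95,64),(0,-95,64)]
uv=np.array([(70+142/3,60+64/3),(70+390.5/3,60+51/3),(70+644.5/3,60+42/3),(70+32/3,60+92/3),(70+764/3,60+58/3)])
W=np.array([2,2,2,1,1.])
def tr(p,b):
    b=np.array(b,float);C,Sn=np.cos(p[2]),np.sin(p[2]);return np.c_[p[0]+C*b[:,0]-Sn*b[:,1],p[1]+Sn*b[:,0]+C*b[:,1],b[:,2]]
f=lambda p:((proj(c,tr(p,B))-uv)*W[:,None]).ravel()
r=least_squares(f,[568,25,.04]);print(r.x,np.degrees(r.x[2]),(f(r.x).reshape(-1,2)/W[:,None]).round(2).tolist())
for y in(-65,0,65):print(y,tr(r.x,[(0,y,0),(-150,y,0),(-106,y,0)]).round(1).tolist())
s=env.sense();print(s['position'])
print('rack/bay from top: ok')
E
```

```text
[5.62196502e+02 2.52761371e+01 3.52031113e-02] 2.0169897005513318 [[-0.42, -1.19], [-0.11, -1.22], [0.3, -1.5], [1.39, 7.66], [-0.47, 8.41]]
-65 [[564.5, -39.7, 0.0], [414.6, -45.0, 0.0], [458.5, -43.4, 0.0]]
0 [[562.2, 25.3, 0.0], [412.3, 20.0, 0.0], [456.3, 21.5, 0.0]]
65 [[559.9, 90.2, 0.0], [410.0, 85.0, 0.0], [454.0, 86.5, 0.0]]
[471.84719228 -16.06532169 313.37811693]
rack/bay from top: ok
```

```bash
python3 -m pendant '[{"x":-21,"y":28,"z":0,"ax":0,"ay":0,"az":-2.1,"gripper":255},{"x":-21,"y":28,"z":20,"ax":0,"ay":0,"az":-2.1,"gripper":255},{"x":-21,"y":28,"z":50,"ax":0,"ay":0,"az":-2.1,"gripper":255},{"x":-21,"y":28,"z":80,"ax":0,"ay":0,"az":-2.1,"gripper":255},{"x":-21,"y":28,"z":93,"ax":0,"ay":0,"az":-2.1,"gripper":255},{"x":-21,"y":28,"z":93,"ax":0,"ay":0,"az":-2.1,"gripper":255},{"x":-21,"y":28,"z":93,"ax":0,"ay":0,"az":-2.1,"gripper":255},{"x":-21,"y":28,"z":93,"ax":0,"ay":0,"az":-2.1,"gripper":255}]'
python3 - <<'E'
from h import *
s=env.sense();print(s['time'],s['position'],rot(s['tcp_rot']).round(4).tolist(),s['wrist_force'])
w=cam('wrist');save(w,'w4');cv2.imwrite('pics/w4b.png',cv2.resize(w['color'][20:220,130:400,::-1],(800,593),interpolation=cv2.INTER_CUBIC))
E
```

```text
time: 5.5
position: [451.3, -43.7, 221.5]
tcp_rot: [0.0, 1.0, 0.018, 0.001]
wrist_force: [0.1, 0.6, -2.8]
width: 0.258
grasp_force: 35.0
5.5 [451.34737417 -43.72026395 221.54393028] [[0.9993, 0.0362, 0.0018], [0.0362, -0.9993, -0.0002], [0.0018, 0.0003, -1.0]] [ 0.13435842  0.58470139 -2.80578552]
```

View pics/w4b.png

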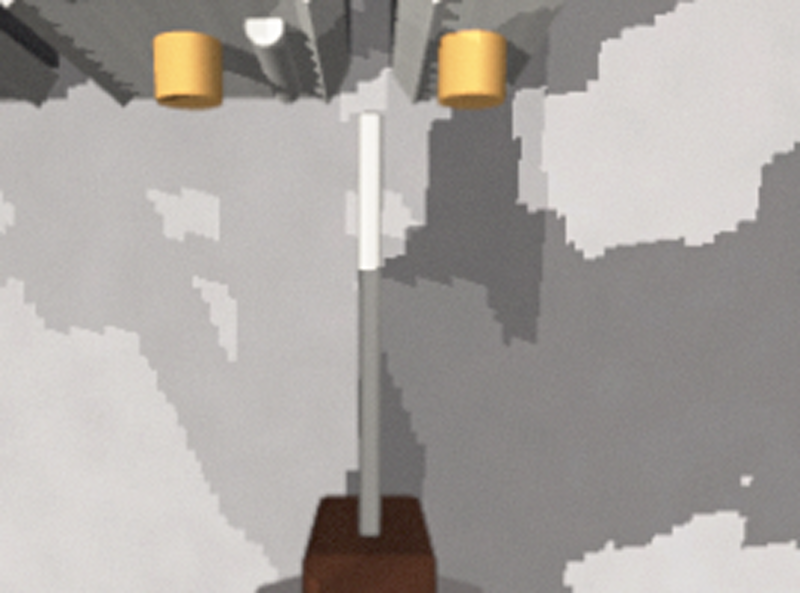

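The crop shows the blade centred (column 369) on gap0 (walls at 350 and 392). The tip is at row 112, just before the knob ends at row 105.

```bash
python3 - <<'E'
from h import *
c=load('w4')
k=lambda a:np.array(a)/2.963+[130,20]
print('front bottom',unp(c,k([(60,99),(235,98),(325,100)]),0).round(1).tolist())
print('knob lower edge z~34 ',unp(c,k([(188,105),(471,105)]),36).round(1).tolist())
print('tip top',unp(c,k([(369,112)]),48).round(1).tolist(),'root',unp(c,k([(369,535)]),48).round(1).tolist())
E
```

```text
front bottom [[561.6, 30.2, 0.0], [562.8, -9.3, 0.0], [563.0, -29.5, 0.0]]
knob lower edge z~34  [[553.1, -6.3, 36.0], [554.9, -58.4, 36.0]]
tip top [[550.3, -39.8, 48.0]] root [[475.6, -42.6, 48.0]]
```

```bash
python3 -m pendant '[{"x":5,"y":0,"z":0,"ax":0,"ay":0,"az":0,"gripper":255},{"x":10,"y":0,"z":0,"ax":0,"ay":0,"az":0,"gripper":255},{"x":15,"y":0,"z":0,"ax":0,"ay":0,"az":0,"gripper":255},{"x":20,"y":0,"z":0,"ax":0,"ay":0,"az":0,"gripper":255},{"x":24,"y":0,"z":0,"ax":0,"ay":0,"az":0,"gripper":255},{"x":27,"y":0,"z":0,"ax":0,"ay":0,"az":0,"gripper":255},{"x":29,"y":0,"z":0,"ax":0,"ay":0,"az":0,"gripper":255},{"x":29,"y":0,"z":0,"ax":0,"ay":0,"az":0,"gripper":255}]'
python3 -m pendant '[{"x":0.3,"y":0,"z":0,"ax":0,"ay":0,"az":0,"gripper":255},{"x":0.6,"y":0,"z":0,"ax":0,"ay":0,"az":0,"gripper":255},{"x":0.9,"y":0,"z":0,"ax":0,"ay":0,"az":0,"gripper":255},{"x":1.2,"y":0,"z":0,"ax":0,"ay":0,"az":0,"gripper":255},{"x":1.5,"y":0,"z":0,"ax":0,"ay":0,"az":0,"gripper":255},{"x":1.8,"y":0,"z":0,"ax":0,"ay":0,"az":0,"gripper":255},{"x":2,"y":0,"z":0,"ax":0,"ay":0,"az":0,"gripper":255},{"x":2,"y":0,"z":0,"ax":0,"ay":0,"az":0,"gripper":255}]'
```

```text
time: 6.35
position: [480.0, -42.7, 220.3]
tcp_rot: [-0.0, 1.0, 0.018, -0.0]
wrist_force: [0.4, 0.7, -2.8]
width: 0.251
grasp_force: 35.0
time: 7.15
position: [481.9, -42.5, 220.3]
tcp_rot: [-0.0, 1.0, 0.018, -0.0]
wrist_force: [-0.1, -0.6, -2.5]
width: 0.254
grasp_force: 35.0
```

Free so far, with the tip about 17 mm in. I'll continue in 2 mm steps.

```bash
python3 -m pendant '[{"x":0.3,"y":0,"z":0,"ax":0,"ay":0,"az":0,"gripper":255},{"x":0.6,"y":0,"z":0,"ax":0,"ay":0,"az":0,"gripper":255},{"x":0.9,"y":0,"z":0,"ax":0,"ay":0,"az":0,"gripper":255},{"x":1.2,"y":0,"z":0,"ax":0,"ay":0,"az":0,"gripper":255},{"x":1.5,"y":0,"z":0,"ax":0,"ay":0,"az":0,"gripper":255},{"x":1.8,"y":0,"z":0,"ax":0,"ay":0,"az":0,"gripper":255},{"x":2,"y":0,"z":0,"ax":0,"ay":0,"az":0,"gripper":255},{"x":2,"y":0,"z":0,"ax":0,"ay":0,"az":0,"gripper":255}]'
```

```text
time: 7.95
position: [483.8, -42.5, 220.3]
tcp_rot: [-0.0, 1.0, 0.018, -0.0]
wrist_force: [-0.6, 0.3, -2.3]
width: 0.252
grasp_force: 35.0
```

```bash
python3 -m pendant '[{"x":0.3,"y":0,"z":0,"ax":0,"ay":0,"az":0,"gripper":255},{"x":0.6,"y":0,"z":0,"ax":0,"ay":0,"az":0,"gripper":255},{"x":0.9,"y":0,"z":0,"ax":0,"ay":0,"az":0,"gripper":255},{"x":1.2,"y":0,"z":0,"ax":0,"ay":0,"az":0,"gripper":255},{"x":1.5,"y":0,"z":0,"ax":0,"ay":0,"az":0,"gripper":255},{"x":1.8,"y":0,"z":0,"ax":0,"ay":0,"az":0,"gripper":255},{"x":2,"y":0,"z":0,"ax":0,"ay":0,"az":0,"gripper":255},{"x":2,"y":0,"z":0,"ax":0,"ay":0,"az":0,"gripper":255}]'
```

```text
time: 8.75
position: [485.9, -42.4, 220.4]
tcp_rot: [-0.0, 1.0, 0.018, -0.0]
wrist_force: [0.6, -0.0, -3.7]
width: 0.255
grasp_force: 35.0
```

```bash
python3 -m pendant '[{"x":0.3,"y":0,"z":0,"ax":0,"ay":0,"az":0,"gripper":255},{"x":0.6,"y":0,"z":0,"ax":0,"ay":0,"az":0,"gripper":255},{"x":0.9,"y":0,"z":0,"ax":0,"ay":0,"az":0,"gripper":255},{"x":1.2,"y":0,"z":0,"ax":0,"ay":0,"az":0,"gripper":255},{"x":1.5,"y":0,"z":0,"ax":0,"ay":0,"az":0,"gripper":255},{"x":1.8,"y":0,"z":0,"ax":0,"ay":0,"az":0,"gripper":255},{"x":2,"y":0,"z":0,"ax":0,"ay":0,"az":0,"gripper":255},{"x":2,"y":0,"z":0,"ax":0,"ay":0,"az":0,"gripper":255}]'
```

```text
time: 9.55
position: [487.4, -42.4, 220.2]
tcp_rot: [-0.0, 1.0, 0.018, -0.001]
wrist_force: [-5.7, -0.2, 1.2]
width: 0.255
grasp_force: 35.0
```

The blade jammed at -5.7 N, 22 mm in, so gap0 is bolted. I'll back off and move to the middle gap.

```bash
python3 -m pendant '[{"x":-20,"y":0,"z":0,"ax":0,"ay":0,"az":0,"gripper":255},{"x":-42,"y":0,"z":0,"ax":0,"ay":0,"az":0,"gripper":255},{"x":-42,"y":-10,"z":0,"ax":0,"ay":0,"az":0,"gripper":255},{"x":-42,"y":-40,"z":0,"ax":0,"ay":0,"az":0,"gripper":255},{"x":-42,"y":-65,"z":0,"ax":0,"ay":0,"az":0,"gripper":255},{"x":-42,"y":-65,"z":0,"ax":0,"ay":0,"az":0,"gripper":255},{"x":-42,"y":-65,"z":0,"ax":0,"ay":0,"az":0,"gripper":255},{"x":-42,"y":-65,"z":0,"ax":0,"ay":0,"az":0,"gripper":255}]'
python3 - <<'E'
from h import *
s=env.sense();print(s['position'],rot(s['tcp_rot']).round(4).tolist(),s['wrist_force'])
w=cam('wrist');save(w,'w5')
E
```

```text
time: 10.35
position: [443.7, 20.6, 220.4]
tcp_rot: [0.0, 1.0, 0.018, 0.0]
wrist_force: [-0.7, -1.1, -2.5]
width: 0.253
grasp_force: 35.0
[443.72251708  20.60283599 220.36588186] [[0.9994, 0.0356, 0.0002], [0.0356, -0.9994, -0.0001], [0.0001, 0.0001, -1.0]] [-0.72805339 -1.05261251 -2.48367682]
```

```bash
python3 -m pendant '[{"x":6,"y":0,"z":0,"ax":0,"ay":0,"az":0,"gripper":255},{"x":12,"y":0,"z":0,"ax":0,"ay":0,"az":0,"gripper":255},{"x":18,"y":0,"z":0,"ax":0,"ay":0,"az":0,"gripper":255},{"x":24,"y":0,"z":0,"ax":0,"ay":0,"az":0,"gripper":255},{"x":29,"y":0,"z":0,"ax":0,"ay":0,"az":0,"gripper":255},{"x":33,"y":0,"z":0,"ax":0,"ay":0,"az":0,"gripper":255},{"x":36,"y":0,"z":0,"ax":0,"ay":0,"az":0,"gripper":255},{"x":37,"y":0,"z":0,"ax":0,"ay":0,"az":0,"gripper":255}]'
python3 -m pendant '[{"x":0.5,"y":0,"z":0,"ax":0,"ay":0,"az":0,"gripper":255},{"x":1,"y":0,"z":0,"ax":0,"ay":0,"az":0,"gripper":255},{"x":1.5,"y":0,"z":0,"ax":0,"ay":0,"az":0,"gripper":255},{"x":2,"y":0,"z":0,"ax":0,"ay":0,"az":0,"gripper":255},{"x":2.4,"y":0,"z":0,"ax":0,"ay":0,"az":0,"gripper":255},{"x":2.7,"y":0,"z":0,"ax":0,"ay":0,"az":0,"gripper":255},{"x":3,"y":0,"z":0,"ax":0,"ay":0,"az":0,"gripper":255},{"x":3,"y":0,"z":0,"ax":0,"ay":0,"az":0,"gripper":255}]'
```

```text
time: 11.2
position: [480.7, 22.4, 220.3]
tcp_rot: [-0.0, 1.0, 0.018, -0.0]
wrist_force: [0.5, 0.4, -3.1]
width: 0.252
grasp_force: 35.0
time: 12.0
position: [483.5, 22.5, 220.4]
tcp_rot: [-0.0, 1.0, 0.018, -0.0]
wrist_force: [0.8, -0.1, -2.6]
width: 0.251
grasp_force: 35.0
```

```bash
python3 -m pendant '[{"x":0.3,"y":0,"z":0,"ax":0,"ay":0,"az":0,"gripper":255},{"x":0.6,"y":0,"z":0,"ax":0,"ay":0,"az":0,"gripper":255},{"x":0.9,"y":0,"z":0,"ax":0,"ay":0,"az":0,"gripper":255},{"x":1.2,"y":0,"z":0,"ax":0,"ay":0,"az":0,"gripper":255},{"x":1.5,"y":0,"z":0,"ax":0,"ay":0,"az":0,"gripper":255},{"x":1.8,"y":0,"z":0,"ax":0,"ay":0,"az":0,"gripper":255},{"x":2,"y":0,"z":0,"ax":0,"ay":0,"az":0,"gripper":255},{"x":2,"y":0,"z":0,"ax":0,"ay":0,"az":0,"gripper":255}]'
```

```text
time: 12.8
position: [485.5, 22.6, 220.3]
tcp_rot: [-0.0, 1.0, 0.018, -0.0]
wrist_force: [0.1, 0.3, -2.8]
width: 0.253
grasp_force: 35.0
```

```bash
python3 -m pendant '[{"x":0.3,"y":0,"z":0,"ax":0,"ay":0,"az":0,"gripper":255},{"x":0.6,"y":0,"z":0,"ax":0,"ay":0,"az":0,"gripper":255},{"x":0.9,"y":0,"z":0,"ax":0,"ay":0,"az":0,"gripper":255},{"x":1.2,"y":0,"z":0,"ax":0,"ay":0,"az":0,"gripper":255},{"x":1.5,"y":0,"z":0,"ax":0,"ay":0,"az":0,"gripper":255},{"x":1.8,"y":0,"z":0,"ax":0,"ay":0,"az":0,"gripper":255},{"x":2,"y":0,"z":0,"ax":0,"ay":0,"az":0,"gripper":255},{"x":2,"y":0,"z":0,"ax":0,"ay":0,"az":0,"gripper":255}]'
```

```text
time: 13.6
position: [487.5, 22.7, 220.4]
tcp_rot: [-0.0, 1.0, 0.018, -0.0]
wrist_force: [-0.2, -0.1, -3.6]
width: 0.253
grasp_force: 35.0
```

```bash
python3 -m pendant '[{"x":0.5,"y":0,"z":0,"ax":0,"ay":0,"az":0,"gripper":255},{"x":1,"y":0,"z":0,"ax":0,"ay":0,"az":0,"gripper":255},{"x":1.5,"y":0,"z":0,"ax":0,"ay":0,"az":0,"gripper":255},{"x":2,"y":0,"z":0,"ax":0,"ay":0,"az":0,"gripper":255},{"x":2.4,"y":0,"z":0,"ax":0,"ay":0,"az":0,"gripper":255},{"x":2.7,"y":0,"z":0,"ax":0,"ay":0,"az":0,"gripper":255},{"x":3,"y":0,"z":0,"ax":0,"ay":0,"az":0,"gripper":255},{"x":3,"y":0,"z":0,"ax":0,"ay":0,"az":0,"gripper":255}]'
```

```text
time: 14.4
position: [490.5, 22.8, 220.3]
tcp_rot: [-0.0, 1.0, 0.018, -0.0]
wrist_force: [-0.2, 0.5, -2.8]
width: 0.253
grasp_force: 35.0
```

The blade is past the bolt plane and still free, so the middle gap is clear. Next I push the tell-tale.

```bash
python3 -m pendant '[{"x":2,"y":0,"z":0,"ax":0,"ay":0,"az":0,"gripper":255},{"x":4,"y":0,"z":0,"ax":0,"ay":0,"az":0,"gripper":255},{"x":6,"y":0,"z":0,"ax":0,"ay":0,"az":0,"gripper":255},{"x":8,"y":0,"z":0,"ax":0,"ay":0,"az":0,"gripper":255},{"x":10,"y":0,"z":0,"ax":0,"ay":0,"az":0,"gripper":255},{"x":12,"y":0,"z":0,"ax":0,"ay":0,"az":0,"gripper":255},{"x":14,"y":0,"z":0,"ax":0,"ay":0,"az":0,"gripper":255},{"x":15,"y":0,"z":0,"ax":0,"ay":0,"az":0,"gripper":255}]'
python3 -m pendant '[{"x":1,"y":0,"z":0,"ax":0,"ay":0,"az":0,"gripper":255},{"x":2,"y":0,"z":0,"ax":0,"ay":0,"az":0,"gripper":255},{"x":3,"y":0,"z":0,"ax":0,"ay":0,"az":0,"gripper":255},{"x":4,"y":0,"z":0,"ax":0,"ay":0,"az":0,"gripper":255},{"x":5,"y":0,"z":0,"ax":0,"ay":0,"az":0,"gripper":255},{"x":6,"y":0,"z":0,"ax":0,"ay":0,"az":0,"gripper":255},{"x":7,"y":0,"z":0,"ax":0,"ay":0,"az":0,"gripper":255},{"x":8,"y":0,"z":0,"ax":0,"ay":0,"az":0,"gripper":255}]'
```

```text
time: 15.2
position: [505.6, 23.3, 220.3]
tcp_rot: [-0.0, 1.0, 0.018, -0.0]
wrist_force: [-1.5, -0.3, -1.6]
width: 0.252
grasp_force: 35.0
time: 16.0
position: [513.5, 23.6, 220.3]
tcp_rot: [-0.0, 1.0, 0.018, -0.0]
wrist_force: [-1.3, -0.0, -3.3]
width: 0.253
grasp_force: 35.0
```

Tell-tale friction (about 1.5 N) is felt. I'll go on gently, as the stop is expected around x = 520.

```bash
python3 -m pendant '[{"x":0.7,"y":0,"z":0,"ax":0,"ay":0,"az":0,"gripper":255},{"x":1.4,"y":0,"z":0,"ax":0,"ay":0,"az":0,"gripper":255},{"x":2.1,"y":0,"z":0,"ax":0,"ay":0,"az":0,"gripper":255},{"x":2.8,"y":0,"z":0,"ax":0,"ay":0,"az":0,"gripper":255},{"x":3.5,"y":0,"z":0,"ax":0,"ay":0,"az":0,"gripper":255},{"x":4,"y":0,"z":0,"ax":0,"ay":0,"az":0,"gripper":255},{"x":4.5,"y":0,"z":0,"ax":0,"ay":0,"az":0,"gripper":255},{"x":4.5,"y":0,"z":0,"ax":0,"ay":0,"az":0,"gripper":255}]'
python3 -m pendant '[{"x":0.2,"y":0,"z":0,"ax":0,"ay":0,"az":0,"gripper":255},{"x":0.4,"y":0,"z":0,"ax":0,"ay":0,"az":0,"gripper":255},{"x":0.6,"y":0,"z":0,"ax":0,"ay":0,"az":0,"gripper":255},{"x":0.8,"y":0,"z":0,"ax":0,"ay":0,"az":0,"gripper":255},{"x":1,"y":0,"z":0,"ax":0,"ay":0,"az":0,"gripper":255},{"x":1.2,"y":0,"z":0,"ax":0,"ay":0,"az":0,"gripper":255},{"x":1.4,"y":0,"z":0,"ax":0,"ay":0,"az":0,"gripper":255},{"x":1.4,"y":0,"z":0,"ax":0,"ay":0,"az":0,"gripper":255}]'
```

```text
time: 16.8
position: [518.0, 23.8, 220.4]
tcp_rot: [-0.0, 1.0, 0.018, 0.0]
wrist_force: [-1.2, -0.2, -3.2]
width: 0.256
grasp_force: 35.0
time: 17.6
position: [519.4, 23.9, 220.4]
tcp_rot: [-0.0, 1.0, 0.018, -0.0]
wrist_force: [-1.1, 0.1, -2.7]
width: 0.253
grasp_force: 35.0
```

```bash
python3 -m pendant '[{"x":0.2,"y":0,"z":0,"ax":0,"ay":0,"az":0,"gripper":255},{"x":0.4,"y":0,"z":0,"ax":0,"ay":0,"az":0,"gripper":255},{"x":0.6,"y":0,"z":0,"ax":0,"ay":0,"az":0,"gripper":255},{"x":0.8,"y":0,"z":0,"ax":0,"ay":0,"az":0,"gripper":255},{"x":1,"y":0,"z":0,"ax":0,"ay":0,"az":0,"gripper":255},{"x":1.2,"y":0,"z":0,"ax":0,"ay":0,"az":0,"gripper":255},{"x":1.4,"y":0,"z":0,"ax":0,"ay":0,"az":0,"gripper":255},{"x":1.4,"y":0,"z":0,"ax":0,"ay":0,"az":0,"gripper":255}]'
```

```text
time: 18.4
position: [520.8, 23.9, 220.4]
tcp_rot: [-0.0, 1.0, 0.018, -0.0]
wrist_force: [-1.5, 0.6, -2.8]
width: 0.256
grasp_force: 35.0
```

```bash
python3 -m pendant '[{"x":0.2,"y":0,"z":0,"ax":0,"ay":0,"az":0,"gripper":255},{"x":0.4,"y":0,"z":0,"ax":0,"ay":0,"az":0,"gripper":255},{"x":0.6,"y":0,"z":0,"ax":0,"ay":0,"az":0,"gripper":255},{"x":0.8,"y":0,"z":0,"ax":0,"ay":0,"az":0,"gripper":255},{"x":1,"y":0,"z":0,"ax":0,"ay":0,"az":0,"gripper":255},{"x":1.2,"y":0,"z":0,"ax":0,"ay":0,"az":0,"gripper":255},{"x":1.4,"y":0,"z":0,"ax":0,"ay":0,"az":0,"gripper":255},{"x":1.4,"y":0,"z":0,"ax":0,"ay":0,"az":0,"gripper":255}]'
```

```text
time: 19.2
position: [521.4, 23.9, 220.2]
tcp_rot: [0.0, 1.0, 0.018, -0.001]
wrist_force: [-10.8, -0.5, 4.3]
width: 0.254
grasp_force: 35.0
```

The stop is reached at 10.8 N, so the tell-tale is fully out. Next I draw the blade straight out, lift, and go towards the rack.

```bash
python3 -m pendant '[{"x":-20,"y":0,"z":0,"ax":0,"ay":0,"az":0,"gripper":255},{"x":-50,"y":0,"z":0,"ax":0,"ay":0,"az":0,"gripper":255},{"x":-85,"y":0,"z":0,"ax":0,"ay":0,"az":0,"gripper":255},{"x":-100,"y":0,"z":-10,"ax":0,"ay":0,"az":0,"gripper":255},{"x":-110,"y":0,"z":-50,"ax":0,"ay":0,"az":0,"gripper":255},{"x":-115,"y":-30,"z":-85,"ax":0,"ay":0,"az":0,"gripper":255},{"x":-118,"y":-75,"z":-100,"ax":0,"ay":0,"az":0,"gripper":255},{"x":-120,"y":-120,"z":-100,"ax":0,"ay":0,"az":1,"gripper":255}]'
python3 -m pendant '[{"x":-2,"y":-45,"z":0,"ax":0,"ay":0,"az":0,"gripper":255},{"x":-4,"y":-90,"z":0,"ax":0,"ay":0,"az":0,"gripper":255},{"x":-5,"y":-135,"z":0,"ax":0,"ay":0,"az":1,"gripper":255},{"x":-8,"y":-160,"z":0,"ax":0,"ay":0,"az":1,"gripper":255},{"x":-8,"y":-160,"z":0,"ax":0,"ay":0,"az":1,"gripper":255},{"x":-8,"y":-160,"z":0,"ax":0,"ay":0,"az":1,"gripper":255},{"x":-8,"y":-160,"z":0,"ax":0,"ay":0,"az":1,"gripper":255},{"x":-8,"y":-160,"z":0,"ax":0,"ay":0,"az":1,"gripper":255}]'
python3 - <<'E'
from h import *
s=env.sense();print(s['position'],rot(s['tcp_rot']).round(4).tolist(),s['wrist_force'])
w=cam('wrist');save(w,'w6');cv2.imwrite('pics/w6b.png',cv2.resize(w['color'][:,:,::-1],(800,600),interpolation=cv2.INTER_CUBIC))
t=cam('top');save(t,'top1')
E
```

```text
time: 20.0
position: [398.2, 140.9, 323.1]
tcp_rot: [-0.001, 1.0, 0.008, 0.003]
wrist_force: [1.8, 0.7, -2.7]
width: 0.254
grasp_force: 35.0
time: 20.8
position: [387.3, 298.4, 320.5]
tcp_rot: [0.0, 1.0, -0.0, 0.0]
wrist_force: [0.7, 0.1, -2.0]
width: 0.252
grasp_force: 35.0
[387.25858873 298.40257955 320.49549421] [[1.0, -0.0002, 0.0004], [-0.0002, -1.0, -0.0001], [0.0004, 0.0001, -1.0]] [ 0.72276784  0.14106062 -2.02055666]
```

View pics/w6b.png

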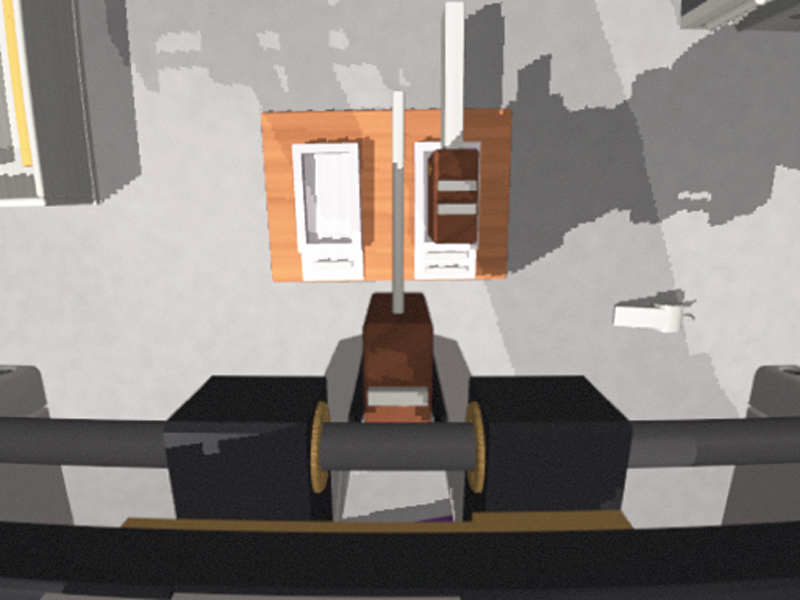

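The picture shows bay1 (single label rib) with its rim at about (292–362, 142–248), and the thick gauge in bay2 to its right. The rack lines up with the tool. I'll zoom once for rim corners.

```bash
python3 - <<'E'
from h import *
c=load('w6');cv2.imwrite('pics/w6c.png',cv2.resize(c['color'][64:188,162:262,::-1],(480,595),fx=0,fy=0,interpolation=cv2.INTER_CUBIC))
E
```

```text
(no output)
```

View pics/w6c.png

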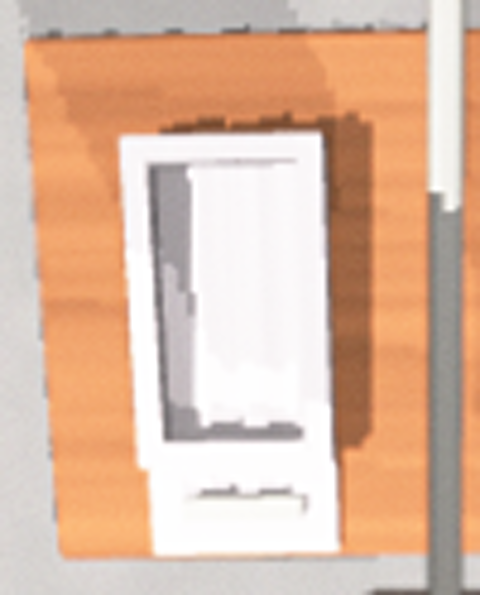

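The crop shows bay1's outer rim corners at (119,135), (322,131) and (138,467), with inner corners at (148,163) and (165,440).

```bash
python3 - <<'E'
from h import *
c=load('w6');k=lambda a:np.array(a)/4.8+[162,64]
o=unp(c,k([(119,135),(322,131),(138,467)]),17);i=unp(c,k([(148,163),(165,440)]),17)
p=unp(c,k([(26,42),(60,555)]),4);q=unp(c,np.array([(511,110),(508,279)])*.64,4)
print('outer',o.round(1).tolist());print('inner',i.round(1).tolist());print('plate',p.round(1).tolist(),q.round(1).tolist())
v=o[1]-o[0];print('yaw',np.degrees(np.arctan2(v[0],-v[1])),'plate yaw',np.degrees(np.arctan2((q-p)[:,0],-(q-p)[:,1])),np.degrees(np.arctan2((p[1]-p[0])[1],(p[0]-p[1])[0])))
print('centre est y',o[:2].mean(0),'x from outer TL',o[0,0]-33,'inner mid',i.mean(0)-[0,15,0],'plate centre',(p.mean(0)+q.mean(0))/2)
t=load('top1');d=np.abs(t['color'].astype(int)-load('top0')['color']).sum(2)>60
d=cv2.morphologyEx(d.astype(np.uint8),cv2.MORPH_OPEN,np.ones((2,2)));y,x=np.nonzero(d[95:145,205:305])
print('bank-area change',len(x),x.mean()+205 if len(x) else 0,y.mean()+95 if len(x) else 0,'expected tab px',proj(t,[(652,28,40)]))
# gauge in hand: blade yaw/offset
im=c['color'].astype(int);pts=[]
for r in range(60,195,5):
    g=im[r,245:266].mean(1)
E
```

```text
outer [[483.7, 363.4, 17.0], [484.3, 322.9, 17.0], [417.4, 362.5, 17.0]]
inner [[478.3, 357.8, 17.0], [423.0, 356.6, 17.0]]
plate [[503.8, 384.8, 4.0], [396.2, 383.7, 4.0]] [[506.0, 227.2, 4.0], [397.6, 223.4, 4.0]]
yaw 0.8144385653574079 plate yaw [0.81564397 0.4928992 ] -0.5757989332061978
centre est y [484.02432326 343.12120164  17.        ] x from outer TL 450.73658621026885 inner mid [450.6495887  342.17382154  17.        ] plate centre [450.90204836 304.78987202   4.        ]
bank-area change 3566 254.18704430734715 115.91643297812675 expected tab px [[246.96468179 101.8599622 ]]
```

```bash
python3 -m pendant '[{"x":32,"y":-22,"z":0,"ax":0,"ay":0,"az":-0.8,"gripper":255},{"x":64.4,"y":-44.1,"z":0,"ax":0,"ay":0,"az":-0.8,"gripper":255},{"x":64.4,"y":-44.1,"z":10,"ax":0,"ay":0,"az":-0.8,"gripper":255},{"x":64.4,"y":-44.1,"z":40,"ax":0,"ay":0,"az":-0.8,"gripper":255},{"x":64.4,"y":-44.1,"z":65,"ax":0,"ay":0,"az":-0.8,"gripper":255},{"x":64.4,"y":-44.1,"z":75,"ax":0,"ay":0,"az":-0.8,"gripper":255},{"x":64.4,"y":-44.1,"z":75,"ax":0,"ay":0,"az":-0.8,"gripper":255},{"x":64.4,"y":-44.1,"z":75,"ax":0,"ay":0,"az":-0.8,"gripper":255}]'
python3 - <<'E'
from h import *
s=env.sense();print(s['position'],rot(s['tcp_rot']).round(4).tolist(),s['wrist_force'])
w=cam('wrist');save(w,'w7')
t=cam('scene');save(t,'scene1');cv2.imwrite('pics/s1b.png',cv2.resize(t['color'][215:295,310:420,::-1],(790,575),interpolation=cv2.INTER_CUBIC))
E
```

```text
time: 21.7
position: [451.4, 343.6, 246.3]
tcp_rot: [-0.0, 1.0, 0.008, 0.0]
wrist_force: [-0.1, 0.3, -1.8]
width: 0.25
grasp_force: 35.0
[451.43540256 343.617502   246.32056603] [[0.9999, 0.0152, 0.0007], [0.0152, -0.9999, 0.0006], [0.0007, -0.0006, -1.0]] [-0.14941338  0.29709441 -1.84816277]
```

```bash
python3 - <<'E'
from h import *
s=env.sense();print(s['time'],s['position'],rot(s['tcp_rot']).round(4)[0])
E
python3 -m pendant '[{"x":0,"y":0.6,"z":3,"ax":0,"ay":0,"az":0,"gripper":255},{"x":0,"y":0.6,"z":6,"ax":0,"ay":0,"az":0,"gripper":255},{"x":0,"y":0.6,"z":9,"ax":0,"ay":0,"az":0,"gripper":255},{"x":0,"y":0.6,"z":11,"ax":0,"ay":0,"az":0,"gripper":255},{"x":0,"y":0.6,"z":13,"ax":0,"ay":0,"az":0,"gripper":255},{"x":0,"y":0.6,"z":14,"ax":0,"ay":0,"az":0,"gripper":255},{"x":0,"y":0.6,"z":14,"ax":0,"ay":0,"az":0,"gripper":255},{"x":0,"y":0.6,"z":14,"ax":0,"ay":0,"az":0,"gripper":255}]'
```

```text
21.8 [451.51035292 343.71307695 246.67074499] [0.9999 0.0152 0.0015]
time: 22.6
position: [451.2, 342.9, 231.4]
tcp_rot: [-0.0, 1.0, 0.008, -0.0]
wrist_force: [-0.4, -1.1, -3.3]
width: 0.256
grasp_force: 35.0
```

```bash
python3 -m pendant '[{"x":0.3,"y":0.3,"z":1,"ax":0,"ay":0,"az":0,"gripper":255},{"x":0.3,"y":0.3,"z":2,"ax":0,"ay":0,"az":0,"gripper":255},{"x":0.3,"y":0.3,"z":3,"ax":0,"ay":0,"az":0,"gripper":255},{"x":0.3,"y":0.3,"z":3.7,"ax":0,"ay":0,"az":0,"gripper":255},{"x":0.3,"y":0.3,"z":4.3,"ax":0,"ay":0,"az":0,"gripper":255},{"x":0.3,"y":0.3,"z":4.8,"ax":0,"ay":0,"az":0,"gripper":255},{"x":0.3,"y":0.3,"z":5,"ax":0,"ay":0,"az":0,"gripper":255},{"x":0.3,"y":0.3,"z":5,"ax":0,"ay":0,"az":0,"gripper":255}]'
python3 -m pendant '[{"x":0,"y":0,"z":0.6,"ax":0,"ay":0,"az":0,"gripper":255},{"x":0,"y":0,"z":1.2,"ax":0,"ay":0,"az":0,"gripper":255},{"x":0,"y":0,"z":1.8,"ax":0,"ay":0,"az":0,"gripper":255},{"x":0,"y":0,"z":2.4,"ax":0,"ay":0,"az":0,"gripper":255},{"x":0,"y":0,"z":3,"ax":0,"ay":0,"az":0,"gripper":255},{"x":0,"y":0,"z":3.5,"ax":0,"ay":0,"az":0,"gripper":255},{"x":0,"y":0,"z":4,"ax":0,"ay":0,"az":0,"gripper":255},{"x":0,"y":0,"z":4,"ax":0,"ay":0,"az":0,"gripper":255}]'
```

```text
time: 23.4
position: [451.5, 342.6, 226.3]
tcp_rot: [-0.0, 1.0, 0.008, -0.0]
wrist_force: [1.3, -0.2, -2.3]
width: 0.257
grasp_force: 35.0
time: 24.2
position: [451.5, 342.6, 222.3]
tcp_rot: [0.0, 1.0, 0.008, -0.0]
wrist_force: [0.4, 0.0, -2.1]
width: 0.248
grasp_force: 35.0
```

```bash
python3 -m pendant '[{"x":0,"y":0,"z":0.2,"ax":0,"ay":0,"az":0,"gripper":255},{"x":0,"y":0,"z":0.4,"ax":0,"ay":0,"az":0,"gripper":255},{"x":0,"y":0,"z":0.6,"ax":0,"ay":0,"az":0,"gripper":255},{"x":0,"y":0,"z":0.8,"ax":0,"ay":0,"az":0,"gripper":255},{"x":0,"y":0,"z":1,"ax":0,"ay":0,"az":0,"gripper":255},{"x":0,"y":0,"z":1.2,"ax":0,"ay":0,"az":0,"gripper":255},{"x":0,"y":0,"z":1.2,"ax":0,"ay":0,"az":0,"gripper":255},{"x":0,"y":0,"z":1.2,"ax":0,"ay":0,"az":0,"gripper":255}]'
```

```text
time: 25.0
position: [451.5, 342.6, 221.4]
tcp_rot: [-0.0, 1.0, 0.008, 0.0]
wrist_force: [-2.1, -1.4, 5.6]
width: 0.255
grasp_force: 35.0
```

On the floor, with the vertical force up about 8 N. I'll open part way to stay clear of the thick gauge, then lift.

```bash
python3 -m pendant '[{"x":0,"y":0,"z":-0.3,"ax":0,"ay":0,"az":0,"gripper":200},{"x":0,"y":0,"z":-0.3,"ax":0,"ay":0,"az":0,"gripper":180},{"x":0,"y":0,"z":-0.3,"ax":0,"ay":0,"az":0,"gripper":160},{"x":0,"y":0,"z":-0.3,"ax":0,"ay":0,"az":0,"gripper":140},{"x":0,"y":0,"z":-0.3,"ax":0,"ay":0,"az":0,"gripper":140},{"x":0,"y":0,"z":-0.3,"ax":0,"ay":0,"az":0,"gripper":140},{"x":0,"y":0,"z":-0.3,"ax":0,"ay":0,"az":0,"gripper":140},{"x":0,"y":0,"z":-0.3,"ax":0,"ay":0,"az":0,"gripper":140}]'
python3 -m pendant '[{"x":0,"y":0,"z":-5,"ax":0,"ay":0,"az":0,"gripper":140},{"x":0,"y":0,"z":-20,"ax":0,"ay":0,"az":0,"gripper":140},{"x":0,"y":0,"z":-45,"ax":0,"ay":0,"az":0,"gripper":140},{"x":0,"y":0,"z":-75,"ax":0,"ay":0,"az":0,"gripper":140},{"x":-20,"y":0,"z":-105,"ax":0,"ay":0,"az":0,"gripper":140},{"x":-50,"y":0,"z":-110,"ax":0,"ay":0,"az":0,"gripper":140},{"x":-70,"y":0,"z":-110,"ax":0,"ay":0,"az":0,"gripper":140},{"x":-70,"y":0,"z":-110,"ax":0,"ay":0,"az":0,"gripper":140}]'
python3 - <<'E'
from h import *
w=cam('wrist');save(w,'w8')
a=w['color'][40:250,120:400,::-1]
t=cam('scene')['color'][:,:,::-1]
b=t[170:300,170:430]
A=cv2.resize(a,(400,300),interpolation=cv2.INTER_CUBIC);Bq=cv2.resize(b,(400,300)[::1],interpolation=cv2.INTER_CUBIC)
tp=cam('top');save(tp,'top2')
C=cv2.resize(tp['color'][90:220,90:290,::-1],(400,260),interpolation=cv2.INTER_CUBIC)
out=np.zeros((600,800,3),np.uint8);out[:300,:400]=A;out[:300,400:]=Bq;out[300:560,:400]=C
cv2.imwrite('pics/fin.png',out);print(env.sense()['time'])
E
```

```text
time: 25.8
position: [451.5, 342.6, 221.5]
tcp_rot: [-0.0, 1.0, 0.008, -0.0]
wrist_force: [0.2, -0.6, -0.2]
width: 0.453
grasp_force: 0.0
time: 26.6
position: [379.4, 341.9, 333.1]
tcp_rot: [-0.0, 1.0, 0.009, 0.001]
wrist_force: [0.2, 0.5, -0.1]
width: 0.453
grasp_force: 0.0
26.75
```

View pics/fin.png

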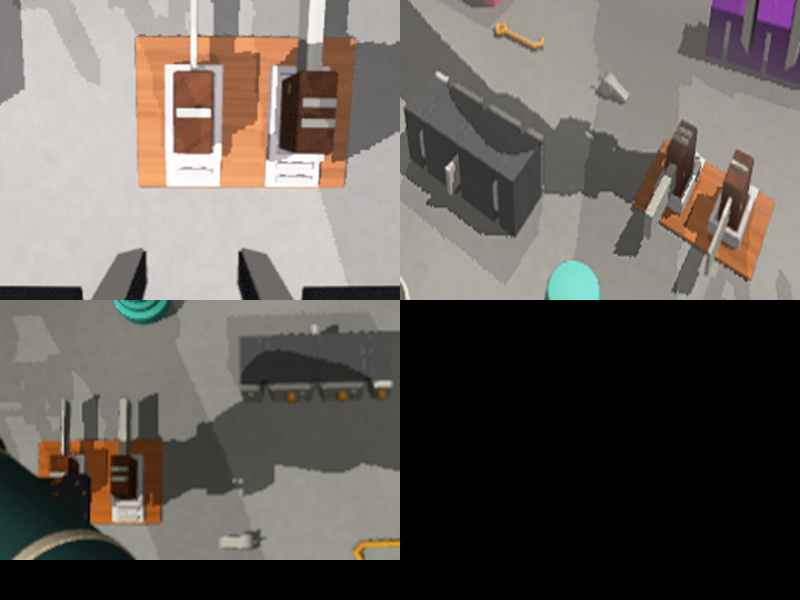

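The gauge stands upright in the one-rib bay (rib at (193,113) in the wrist view). The middle tell-tale sticks out at the bank's back ((452,175) in the scene view), and the other things look undisturbed, so I'm handing in.

```bash
python3 -c "
from rig import env
print(env.close_job())"
```

```text
the job is handed in; nothing more can be done
None
```

The middle gap took the blade and its tell-tale was pushed out to the stop; the thin gauge is back upright in its one-rib bay and the job is handed in at about 27 s, with no verdict returned (peak force seen about 11 N; the y = +65 mm gap was not probed).

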